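# Lock the lid of the pressure cooker

### The arm

A 6-joint arm with a two-finger parallel gripper is mounted at the origin on the work surface. World frame = base frame: x ahead of the robot, y to its left, z up, the work surface at z = 0. Lengths are in m, angles in degrees, forces in N, time in s.
With the tool pointing down it reaches from about 0.3 to 0.75 m from the base axis. Payload 8.5 kg.
Tool frame: the origin (TCP) lies on the mounting face of the last link; the fingertips stand 173 mm ahead of it and the grasp point (between the pads) lies 155 mm ahead of it (env.tips_ahead is the distance from the TCP to the fingertips, in m); z points along the fingers, x is the direction in which the jaws open and shut, and the axes are right-handed (so a half turn about z gives the same grasp; the last joint's range is limited). The gripper opens to 85 mm and grips with 20 to 120 N. Pads are 22 mm wide; open, the fingers measure 114 mm over their backs; the gripper's body (76 mm by 85 mm) begins 54 mm behind the grasp point. The pads swing forward as they close: fully open they stand 13 mm farther back than shut.
Start: joints at [-78.455, 21.807, 74.336, -0, 83.858, -12.336], TCP at [0.223, -0.503, 0.405] pointing down, gripper open.
Joint ranges: [-178.18, 178.18], [-50.72, 133.34], [12.68, 142.11], [-81.47, 261.47], [9.98, 163.14], [-165.26, 165.26]. Speed limits (degrees/s): [136.94, 136.94, 180, 180, 180, 180].

### API

Orientations are given as a 3x3 rotation matrix whose columns are the frame's x, y, z axes.
In Python, from rig import env gives the robot as it stands. The module is installed in compiled form; this text tells all that it offers.
- The arm moves only by the tool step_arm, never from a script. Its argument "increments" is a list of rows, each an object of numbers: "x", "y", "z": the shift along the tool's x, y, z in cm; "wx", "wy", "wz": the turn, a rotation vector about the tool's x, y, z in rad; "gripper": the finger opening in cm, from 0 to 8.54. A call has 1 to 20 rows; each row shifts and turns the commanded pose from where the row before left it, along the tool's axes as they then stand; what a row does not reach is not made up. A row lasts 1/10 s, in which the tool goes at most 50 mm and 8.59 degrees, less where a joint would pass 70% of its speed; a pose out of reach is approached as far as the arm can. A call with a gripper value outside its range is refused whole. The fingers move at their own pace and stop on an object; "newtons" is the grip in N (left out, the last holds). Time passes only in rows, so rows that do not move let the fingers close. It gives the time, the measured TCP pose, the force and the opening at its end, in the units of the state.
- env.observe(): the state, without advancing time (a new reading comes with each control period).
- env.get_image(name): name is "scene" or "top" or "wrist"; returns a dict with "color" (480x640x3 uint8, blue, green, red), "camera_matrix" (3x3 intrinsics, pixels), "rvec" (rotation vector, rad) and "tvec" (3), from world to camera coordinates, as OpenCV has them. Camera axes: x right, y down, z forward; pixel columns grow to the right and rows downward; lengths in m; the calibration is good to about 2 mm. A picture is of the moment at which its call begins. There is no depth.
- env.close_job(): hands the job in, once; it reports no verdict.
The state is a dict: "time_s": time; "q": joint angles; "qvel": joint speeds; "joint_efforts": joint torques, N m; "position": TCP position; "tool_rot": TCP orientation; "ft_force": force on the tool from outside, world axes, zero at the start; "wrist_torque": the same for the moment, N m; "grip_width": finger opening in m.
Only numpy, scipy, OpenCV 4.12 (cv2) and the standard library are available. Lean on these libraries where they do the work, as an engineer would, in place of code of your own. Each camera call takes 0.05 s, during which the arm holds its last target. There are 200 camera calls.

### The job

Shut and lock the small pressure cooker: its lid stands ajar with the lock collar left part-way round, so first push the collar's handle back to the open mark so that the teeth can pass the lugs on the rim. Then push the lid down fully home, and last push the handle round to the locked mark until the collar stops. Leave it shut and locked, and do not disturb the other things on the cart.

Things in the scene. Friction and masses are not known exactly. Their poses are not given: they have to be found in the camera images.
- cooker: mini electric pressure cooker, steel and black plastic, 260 mm across, 210 mm tall when shut, too heavy to shift. Origin: centre of underside, on its vertical axis; own +x to its rear (hinge tower), -x to its front (control panel, roughly towards the robot), z up. Housing radius 130 mm up to z 138, panel to 141 mm in front up to z 118, side grips to 156 mm at z 112.
- lid (a joint): lid hinge, rad: 0 = fully home (hard stop), positive = front raised; starts 0.25 to 0.42. Stiff: the lid (0.6 kg with collar) all but stays where left; 2 to 5 N down near its front shuts it. While the collar is turned more than 0.35 its two teeth sit on the cooker's two rim lugs and the lid stays 0.07 to 0.2 open; turned back below 0.3 they pass between.
- collar (a joint): turn of the lock collar on the lid, rad: 0 = open mark (stop), 1.047 = locked mark (stop), growing clockwise from above; starts 0.45 to 0.75, rubs with 2 to 3 N at the handle, stays where left. Steel ring round the lid, radius 118 to 129 mm, z 146 to 197 when shut. Its handle points at 210 deg (from cooker +x towards +y) at 0: front, to the robot's right; at 150 deg, front left, when locked.
- handle_mid (a point): middle of the collar's one handle, 158 mm from the collar's axis (which is the cooker's axis when shut), at z 180 when shut. The handle is a black bar lying radially, 123 to 191 mm from that axis, 28 mm wide, 26 mm tall; it moves with lid and collar. The point's axes are the lid's, turned with the collar about their z.
- lid_front (a point): point on the lid's flat black top (radius 108 mm, inside the collar), 75 mm in front of the collar's axis on the centre line, z 206 when shut: a good place to push the lid down. Its axes are the lid's, parallel to the cooker's when shut. A hinge arm 52 mm wide lies across the rear third only; a vent cap stands 24 mm above the top, rear left.
- lid_hinge (a point): middle of the lid's level hinge axis, which runs along the cooker's y, 150 mm behind the cooker's axis at z 178.
- locked_mark (a point): locked mark: a raised steel bar 26 x 8 mm lying radially on the lid's top just inside the collar, at 150 degrees; the handle lines up with it when locked.
- open_mark (a point): open mark: a raised steel ring of 20 mm on the lid's top just inside the collar, at 210 degrees; the handle lines up with it when open.
- cups: bystander: nested trio of red measuring cups, 88 mm across and 72 mm tall, three flat handles 75 mm long fanned to its own +y side. Origin under its centre.
- sifter: bystander: steel flour sifter, 112 mm across, 100 mm tall, squeeze-lever handle 52 mm out on its own +y side. Origin under its centre.
- jar: bystander: glass jar with latching bail lid, 94 mm across, 132 mm tall. Origin under its centre.
- trivet: bystander: round cork trivet, 170 mm across, 10 mm thick. Origin under its centre.
- spoon: bystander: wooden spoon 260 mm long, lying flat along its own x.
- mill: bystander: dark wooden pepper mill, 58 mm across, 152 mm tall. Origin under its centre.
- bowl: bystander: white bowl, 116 mm across, 50 mm tall. Origin under its centre.

How it is judged:
By the outcome, as a careful person would: the job done as asked, in the order asked, and still so for the second after the job is handed in, with the robot touching nothing.
It also fails if it takes over 53 s, if anything falls off the work surface, if the arm or the gripper's body presses on something with over 40 N, if the wrist force passes 120 N, or if a joint passes its speed limit or range.

## Working session

There is one attempt and no reset: what is moved stays moved. The work goes in short steps, Python scripts to look and compute and a tool call to move; the robot and the scene stay as the last step left them, time stands still between calls to the robot, and variables do not carry over. Pictures are saved under pics/ and viewed, about 8 in all and at most 12, crops included, and the job is handed in when it is done.

Besides the shell and the picture viewer there is one more tool, called after "Call:" as a command line: name --argument value ..., lists and objects as JSON in quotes. step_arm: Moves the arm, as the interface text tells. Its arguments: {"type":"object","properties":{"increments":{"type":"array"},"newtons":{"type":"number"}},"required":["increments"]}

```bash
mkdir -p pics; python3 - <<'E'
from rig import env
import cv2,numpy as np
for n in("scene","top"):
    d=env.get_image(n);cv2.imwrite(f"pics/{n}0.png",d["color"]);R=cv2.Rodrigues(d["rvec"])[0];print(n,(-R.T@d["tvec"].ravel()).round(3),R.round(2).tolist())
o=env.observe();print(o["time_s"],o["position"],np.round(o["tool_rot"],3),o["grip_width"],env.tips_ahead)
E
```

```text
scene [ 1.412 -0.302  0.766] [[0.29, 0.96, 0.02], [0.57, -0.15, -0.81], [-0.77, 0.25, -0.59]]
top [ 0.29  -0.026  1.766] [[-0.02, -1.0, -0.01], [-0.98, 0.02, -0.18], [0.18, 0.0, -0.98]]
0.1 [ 0.22264047 -0.50287353  0.40418194] [[ 0.405 -0.914 -0.   ]
 [-0.914 -0.405  0.001]
 [-0.001 -0.    -1.   ]] 0.08554008869020698 0.1734
```

View pics/scene0.png

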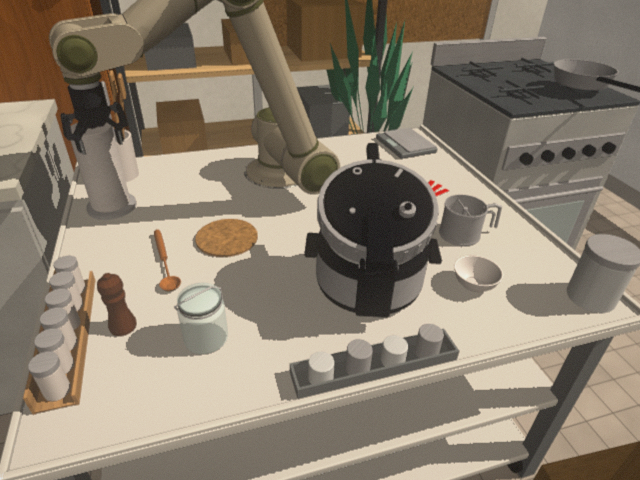

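View pics/top0.png

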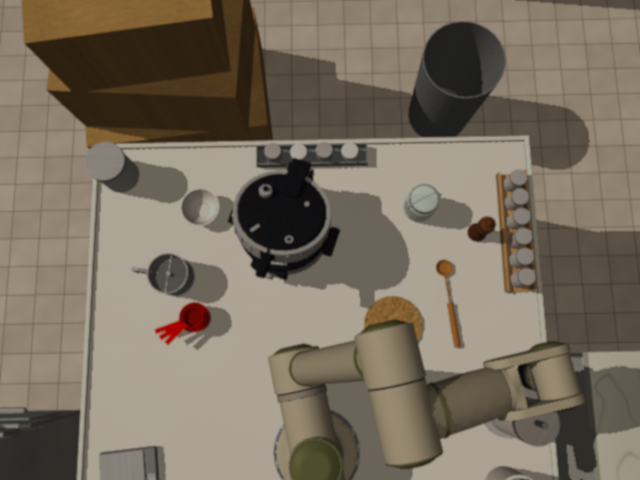

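The top view shows the cooker near (282,218), its handle near (262,262), the hinge at (297,178), and a clear area in front. I'll zoom in.

```bash
python3 - <<'E'
import cv2,numpy as np
a=cv2.imread("pics/top0.png")[150:290,215:355];b=cv2.imread("pics/scene0.png")[140:320,295:450]
f=lambda i:cv2.resize(cv2.convertScaleAbs(i,alpha=1.6,beta=15),None,fx=400/i.shape[1],fy=400/i.shape[1],interpolation=cv2.INTER_CUBIC)
a,b=f(a),f(b);h=max(len(a),len(b));c=np.zeros((h,800,3),np.uint8);c[:len(a),:400]=a;c[:len(b),400:]=b;cv2.imwrite("pics/crop0.png",c);print(a.shape,b.shape)
E
```

```text
(400, 400, 3) (465, 400, 3)
```

View pics/crop0.png

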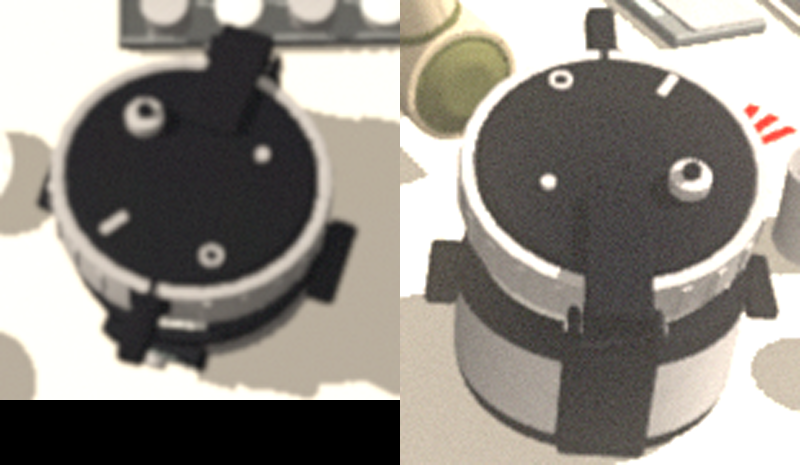

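```bash
cat > h.py <<'E'
import cv2,numpy as np
from scipy.optimize import least_squares
def Rz(a):c,s=np.cos(a),np.sin(a);return np.array([[c,-s,0],[s,c,0],[0,0,1.]])
def Ry(a):c,s=np.cos(a),np.sin(a);return np.array([[c,0,s],[0,1,0],[-s,0,c]])
H=np.array([.15,0,.178])
def world(p,cx,cy,yaw,lid):   # lid-frame point (cooker coords when shut) -> world
    p=H+Ry(lid)@(np.asarray(p)-H)   # +Ry: front (-x) goes up
    return Rz(yaw)@p+[cx,cy,0]
def pol(r,deg,z):a=np.radians(deg);return np.array([r*np.cos(a),r*np.sin(a),z])
def proj(d,p):return cv2.projectPoints(np.array([p],float),d["rvec"],d["tvec"],d["camera_matrix"],None)[0].ravel()
def tri(d1,u1,d2,u2):
    P=[d["camera_matrix"]@np.c_[cv2.Rodrigues(d["rvec"])[0],np.ravel(d["tvec"])] for d in(d1,d2)]
    x=cv2.triangulatePoints(P[0],P[1],np.float64(u1),np.float64(u2)).ravel();return x[:3]/x[3]
E
python3 - <<'E'
from rig import env
from h import *
t,s=env.get_image("top"),env.get_image("scene")
T=lambda x,y:(x/2.857+215,y/2.857+150)
S=lambda x,y:((x-400)/2.58+295,y/2.58+140)
obs=dict(o=(T(210,255),S(561,79)),l=(T(115,222),S(668,85)),h=(T(122,352),S(600,9)))
for k,v in obs.items(): print(k,tri(t,v[0],s,v[1]).round(3))
def f(x):
    cx,cy,yaw,lid,r,c=x;out=[]
    for k,p in dict(o=pol(r,210,.208),l=pol(r,150,.208),h=pol(.191,210-np.degrees(c),.193)).items():
        w=world(p,cx,cy,yaw,lid); e=np.r_[proj(t,w)-obs[k][0],proj(s,w)-obs[k][1]]; out+=list(e*(.4 if k=='h' else 1))
    return np.array(out)
r=least_squares(f,[.6,.05,0,.3,.095,.6],x_scale=.01);print(r.x.round(4),f(r.x).round(1))
cx,cy,yaw,lid,_,c=r.x
for n,p in dict(hinge=H,gripR=pol(.156,270,.112),gripL=pol(.156,90,.112)).items():
    w=world(p,cx,cy,yaw,0);print(n,proj(t,w),proj(s,w))
E
```

```text
o [0.559 0.056 0.279]
l [0.591 0.141 0.278]
h [0.472 0.13  0.297]
[ 0.6302  0.0787 -0.3614  0.3196  0.0916  0.4788] [-0.4 -0.1 -0.6  0.3 -1.  -0.5 -0.7  0.1  0.1  0.4  0.2 -0.5]
hinge [300.71649524 170.15945584] [376.19988574 266.73795725]
gripR [335.47953411 243.36067686] [304.69078099 243.45195572]
gripL [231.98789081 207.05692692] [438.88500407 251.40489662]
```

```bash
cat >> h.py <<'E'
CK=dict(cx=.6302,cy=.0787,yaw=-.3614,lid=.3196); C0=.479
def tip(c,off,r,dz,lid=None): # finger tip beside handle; off m along clockwise sense; dz from handle centre; also radial world angle
    k=dict(CK); k['lid']=CK['lid'] if lid is None else lid
    p=world(pol(r,210-np.degrees(c+off/r),.18+dz),**k); return p
def plan(env,pts,xang):
    "pts: list of world tip positions, xang: tool x angle deg (tool down). prints turn, then shifts in tool cm"
    o=env.observe();R=np.array(o["tool_rot"]);a=np.degrees(np.arctan2(R[1,0],R[0,0]))
    print("t",o["time_s"],"tip",(np.array(o["position"])+R[:,2]*env.tips_ahead).round(4),"xang",a.round(1),"F",np.round(o["ft_force"],1))
    b=np.radians(xang);N=np.c_[[np.cos(b),np.sin(b),0],[np.sin(b),-np.cos(b),0],[0,0,-1]]
    print("wz",-np.radians(xang-a).round(3)); cur=np.array(o["position"])+R[:,2]*env.tips_ahead
    for p in pts: print("to",np.round(p,4),"shift cm",(N.T@(p-cur)*100).round(2)); cur=p
E
python3 - <<'E'
from rig import env
from h import *
a=tip(C0,.05,.170,-.010); u=a.copy();u[2]=.36
z=np.array(env.observe()["position"]);z[2]=.36
print(tip(C0,0,.158,0))
plan(env,[z,u,a],-18)
E
```

```text
[0.49523218 0.12218738 0.27661891]
t 0.2 tip [ 0.2226 -0.5027  0.231 ] xang -66.1 F [ 0.5  0.1 -0.1]
wz -0.84
to [ 0.2226 -0.5029  0.36  ] shift cm [ 1.00e-02  1.00e-02 -1.29e+01]
to [0.5035 0.1715 0.36  ] shift cm [  5.87 -72.81   0.  ]
to [0.5035 0.1715 0.2693] shift cm [0.   0.   9.07]
```

Call:
step_arm --increments '[{"z": -1.3,"wz": -0.084,"gripper": 0},{"z": -1.3,"wz": -0.084},{"z": -1.3,"wz": -0.084},{"z": -1.3,"wz": -0.084},{"z": -1.3,"wz": -0.084},{"z": -1.3,"wz": -0.084},{"z": -1.3,"wz": -0.084},{"z": -1.3,"wz": -0.084},{"z": -1.3,"wz": -0.084},{"z": -1.3,"wz": -0.084}]'

```text
invalid input at $.increments[0]: expected keys x, y, z, wx, wy, wz, gripper
```

Call:
step_arm --increments '[{"x": 0.29,"y": -3.6},{"x": 0.29,"y": -3.6},{"x": 0.29,"y": -3.6},{"x": 0.29,"y": -3.6},{"x": 0.29,"y": -3.6},{"x": 0.29,"y": -3.6},{"x": 0.29,"y": -3.6},{"x": 0.29,"y": -3.6},{"x": 0.29,"y": -3.6},{"x": 0.29,"y": -3.6},{"x": 0.29,"y": -3.6},{"x": 0.29,"y": -3.6},{"x": 0.29,"y": -3.6},{"x": 0.29,"y": -3.6},{"x": 0.29,"y": -3.6},{"x": 0.29,"y": -3.6},{"x": 0.29,"y": -3.6},{"x": 0.29,"y": -3.6},{"x": 0.29,"y": -3.6},{"x": 0.29,"y": -3.6}]'

```text
invalid input at $.increments[0]: expected keys x, y, z, wx, wy, wz, gripper
```

```bash
python3 - <<'E'
from rig import env
from h import *
a=tip(C0,.05,.170,-.010); u=a.copy();u[2]=.36
plan(env,[u,a],-18)
d=env.get_image("wrist");i=d["color"].copy()
k=CK
for p in (tip(C0,0,.191,.013),tip(C0,0,.123,.013),tip(C0,.014,.191,.013),tip(C0,-.014,.191,.013),a,world(pol(.0916,210,.208),**k),world(pol(.0916,150,.208),**k)):
    cv2.circle(i,tuple(int(v) for v in proj(d,p)),4,(0,0,255),1)
cv2.imwrite("pics/w1.png",cv2.convertScaleAbs(i,alpha=1.4,beta=15))
E
```

```text
t 0.2 tip [ 0.2226 -0.5027  0.231 ] xang -66.1 F [ 0.5  0.1 -0.1]
wz -0.84
to [0.5035 0.1715 0.36  ] shift cm [  5.88 -72.8  -12.9 ]
to [0.5035 0.1715 0.2693] shift cm [0.   0.   9.07]
```

View pics/w1.png

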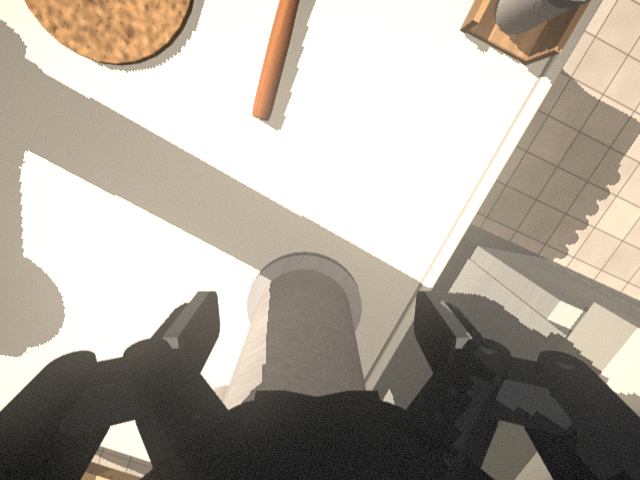

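The move was refused because every row needs all the keys, so the arm is still at its start pose. The wrist view shows only the canister below and the trivet. I'll resend with full rows.

Call:
step_arm --increments '[{"x": 0,"y": 0,"z": -2.15,"wx": 0,"wy": 0,"wz": -0.14,"gripper": 0},{"x": 0,"y": 0,"z": -2.15,"wx": 0,"wy": 0,"wz": -0.14,"gripper": 0},{"x": 0,"y": 0,"z": -2.15,"wx": 0,"wy": 0,"wz": -0.14,"gripper": 0},{"x": 0,"y": 0,"z": -2.15,"wx": 0,"wy": 0,"wz": -0.14,"gripper": 0},{"x": 0,"y": 0,"z": -2.15,"wx": 0,"wy": 0,"wz": -0.14,"gripper": 0},{"x": 0,"y": 0,"z": -2.15,"wx": 0,"wy": 0,"wz": -0.14,"gripper": 0},{"x": 0,"y": 0,"z": 0,"wx": 0,"wy": 0,"wz": 0,"gripper": 0},{"x": 0,"y": 0,"z": 0,"wx": 0,"wy": 0,"wz": 0,"gripper": 0}]'

```text
time_s: 1.05
position: [0.2227, -0.5029, 0.5331]
tool_rot: [[0.95, -0.312, -0.0], [-0.312, -0.95, 0.0], [-0.0, -0.0, -1.0]]
ft_force: [0.0, -0.2, 0.1]
grip_width: 0.0001
```

Call:
step_arm --increments '[{"x": 0.33,"y": -4,"z": 0,"wx": 0,"wy": 0,"wz": 0,"gripper": 0},{"x": 0.33,"y": -4,"z": 0,"wx": 0,"wy": 0,"wz": 0,"gripper": 0},{"x": 0.33,"y": -4,"z": 0,"wx": 0,"wy": 0,"wz": 0,"gripper": 0},{"x": 0.33,"y": -4,"z": 0,"wx": 0,"wy": 0,"wz": 0,"gripper": 0},{"x": 0.33,"y": -4,"z": 0,"wx": 0,"wy": 0,"wz": 0,"gripper": 0},{"x": 0.33,"y": -4,"z": 0,"wx": 0,"wy": 0,"wz": 0,"gripper": 0},{"x": 0.33,"y": -4,"z": 0,"wx": 0,"wy": 0,"wz": 0,"gripper": 0},{"x": 0.33,"y": -4,"z": 0,"wx": 0,"wy": 0,"wz": 0,"gripper": 0},{"x": 0.33,"y": -4,"z": 0,"wx": 0,"wy": 0,"wz": 0,"gripper": 0},{"x": 0.33,"y": -4,"z": 0,"wx": 0,"wy": 0,"wz": 0,"gripper": 0},{"x": 0.33,"y": -4,"z": 0,"wx": 0,"wy": 0,"wz": 0,"gripper": 0},{"x": 0.33,"y": -4,"z": 0,"wx": 0,"wy": 0,"wz": 0,"gripper": 0},{"x": 0.33,"y": -4,"z": 0,"wx": 0,"wy": 0,"wz": 0,"gripper": 0},{"x": 0.33,"y": -4,"z": 0,"wx": 0,"wy": 0,"wz": 0,"gripper": 0},{"x": 0.33,"y": -4,"z": 0,"wx": 0,"wy": 0,"wz": 0,"gripper": 0},{"x": 0.33,"y": -4,"z": 0,"wx": 0,"wy": 0,"wz": 0,"gripper": 0},{"x": 0.33,"y": -4,"z": 0,"wx": 0,"wy": 0,"wz": 0,"gripper": 0},{"x": 0.33,"y": -4,"z": 0,"wx": 0,"wy": 0,"wz": 0,"gripper": 0},{"x": 0,"y": 0,"z": 0,"wx": 0,"wy": 0,"wz": 0,"gripper": 0},{"x": 0,"y": 0,"z": 0,"wx": 0,"wy": 0,"wz": 0,"gripper": 0}]'

```text
time_s: 3.05
position: [0.5018, 0.164, 0.5322]
tool_rot: [[0.951, -0.309, -0.003], [-0.309, -0.951, -0.001], [-0.003, 0.001, -1.0]]
ft_force: [-0.3, -0.5, -0.9]
grip_width: -0.0001
```

```bash
python3 - <<'E'
from rig import env
from h import *
a=tip(C0,.05,.170,-.010); u=a.copy();u[2]=.36
plan(env,[u,a],-18)
d=env.get_image("wrist");i=d["color"].copy()
k=CK
for p in (tip(C0,0,.191,.013),tip(C0,0,.123,.013),tip(C0,.014,.191,.013),tip(C0,-.014,.191,.013),a,world(pol(.0916,210,.208),**k),world(pol(.0916,150,.208),**k)):
    cv2.circle(i,tuple(int(v) for v in proj(d,p)),4,(0,0,255),1)
cv2.imwrite("pics/w2.png",cv2.convertScaleAbs(i,alpha=1.4,beta=15))
E
```

```text
t 3.05 tip [0.5013 0.1639 0.3588] xang -18.0 F [-0.3 -0.5 -0.9]
wz -0.0
to [0.5035 0.1715 0.36  ] shift cm [-0.02 -0.79 -0.12]
to [0.5035 0.1715 0.2693] shift cm [0.   0.   9.07]
```

View pics/w2.png

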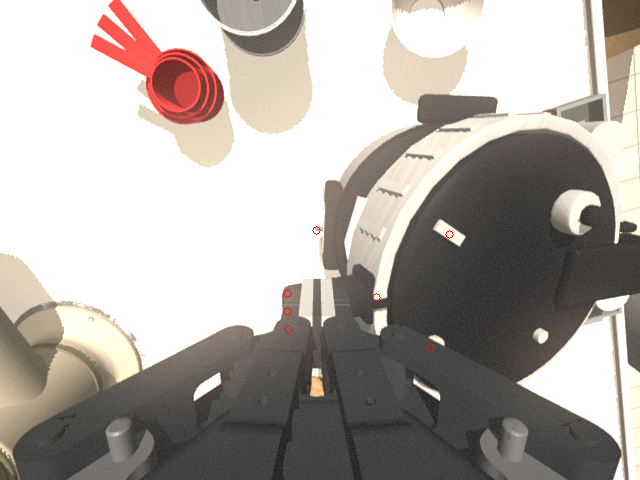

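Picture 5: the marks match the estimate (bar at (449,234), ring at (436,343)). The handle's far edge is at row ~279 against a predicted 294, so the collar is at about 0.53. The jar, cups and bowl are clear of the path. Next I'll go down beside the handle.

```bash
sed -i 's/C0=.479/C0=.53/' h.py; python3 - <<'E'
from rig import env
from h import *
a=tip(C0,.05,.170,-.010); u=a.copy();u[2]=.3588
# arc: finger centre offset 25mm (contact) at collar c
A=[tip(c,.025,.170,-.010) for c in (C0,.4,.3,.2,.1,0,-.02)]
plan(env,[u,a]+A,-18)
E
```

```text
t 3.1 tip [0.5012 0.1632 0.3593] xang -18.1 F [ 0.6 -0.8  0.6]
wz -0.001
to [0.5085 0.1785 0.3588] shift cm [ 0.23 -1.68  0.05]
to [0.5085 0.1785 0.2686] shift cm [0.   0.   9.02]
to [0.495  0.1576 0.2703] shift cm [-0.65  2.41 -0.18]
to [0.4854 0.1377 0.2709] shift cm [-0.29  2.19 -0.06]
to [0.4798 0.1216 0.2708] shift cm [-0.04  1.7   0.01]
to [0.4758 0.1052 0.2701] shift cm [0.12 1.69 0.07]
to [0.4733 0.0884 0.2689] shift cm [0.28 1.67 0.12]
to [0.4725 0.0715 0.2672] shift cm [0.44 1.63 0.17]
to [0.4725 0.0681 0.2668] shift cm [0.11 0.32 0.04]
```

Call:
step_arm --increments '[{"x": 0.23,"y": -1.7,"z": 0,"wx": 0,"wy": 0,"wz": 0,"gripper": 0},{"x": 0,"y": 0,"z": 2.5,"wx": 0,"wy": 0,"wz": 0,"gripper": 0},{"x": 0,"y": 0,"z": 2.5,"wx": 0,"wy": 0,"wz": 0,"gripper": 0},{"x": 0,"y": 0,"z": 2.0,"wx": 0,"wy": 0,"wz": 0,"gripper": 0},{"x": 0,"y": 0,"z": 2.0,"wx": 0,"wy": 0,"wz": 0,"gripper": 0},{"x": 0,"y": 0,"z": 0,"wx": 0,"wy": 0,"wz": 0,"gripper": 0},{"x": 0,"y": 0,"z": 0,"wx": 0,"wy": 0,"wz": 0,"gripper": 0}]'

```text
time_s: 3.8
position: [0.5089, 0.1782, 0.4444]
tool_rot: [[0.951, -0.311, 0.0], [-0.311, -0.951, -0.0], [0.0, -0.0, -1.0]]
ft_force: [0.2, 0.1, 0.9]
grip_width: 0.0001
```

Call:
step_arm --increments '[{"x": -0.2,"y": 0.8,"z": -0.06,"wx": 0,"wy": 0,"wz": 0,"gripper": 0},{"x": -0.2,"y": 0.8,"z": -0.06,"wx": 0,"wy": 0,"wz": 0,"gripper": 0},{"x": -0.2,"y": 0.8,"z": -0.06,"wx": 0,"wy": 0,"wz": 0,"gripper": 0},{"x": -0.1,"y": 0.7,"z": 0,"wx": 0,"wy": 0,"wz": 0,"gripper": 0},{"x": -0.1,"y": 0.7,"z": 0,"wx": 0,"wy": 0,"wz": 0,"gripper": 0},{"x": -0.1,"y": 0.7,"z": 0,"wx": 0,"wy": 0,"wz": 0,"gripper": 0}]'

```text
time_s: 4.4
position: [0.4863, 0.1385, 0.4458]
tool_rot: [[0.951, -0.309, 0.001], [-0.309, -0.951, 0.001], [0.001, -0.001, -1.0]]
ft_force: [2.0, 3.1, -0.2]
grip_width: -0.0002
```

Call:
step_arm --increments '[{"x": -0.02,"y": 0.7,"z": 0,"wx": 0,"wy": 0,"wz": 0,"gripper": 0},{"x": -0.02,"y": 0.7,"z": 0,"wx": 0,"wy": 0,"wz": 0,"gripper": 0},{"x": 0.03,"y": 0.7,"z": 0.02,"wx": 0,"wy": 0,"wz": 0,"gripper": 0},{"x": 0.05,"y": 0.7,"z": 0.02,"wx": 0,"wy": 0,"wz": 0,"gripper": 0},{"x": 0.08,"y": 0.7,"z": 0.03,"wx": 0,"wy": 0,"wz": 0,"gripper": 0},{"x": 0.1,"y": 0.7,"z": 0.05,"wx": 0,"wy": 0,"wz": 0,"gripper": 0},{"x": 0.12,"y": 0.6,"z": 0.05,"wx": 0,"wy": 0,"wz": 0,"gripper": 0},{"x": 0.12,"y": 0.5,"z": 0.05,"wx": 0,"wy": 0,"wz": 0,"gripper": 0},{"x": 0,"y": 0,"z": 0,"wx": 0,"wy": 0,"wz": 0,"gripper": 0}]'

```text
time_s: 5.3
position: [0.4745, 0.0865, 0.4432]
tool_rot: [[0.951, -0.31, -0.001], [-0.31, -0.951, -0.0], [-0.0, 0.001, -1.0]]
ft_force: [0.5, 0.3, -0.7]
grip_width: -0.0002
```

```bash
python3 - <<'E'
from rig import env
from h import *
plan(env,[tip(c,.025,.170,-.010) for c in (.1,.05,0,-.02)],-18)
E
```

```text
t 5.3 tip [0.4744 0.0865 0.2698] xang -18.0 F [ 0.5  0.3 -0.7]
wz -0.001
to [0.4733 0.0884 0.2689] shift cm [-0.16 -0.15  0.09]
to [0.4727 0.0799 0.2681] shift cm [0.2  0.82 0.08]
to [0.4725 0.0715 0.2672] shift cm [0.24 0.81 0.09]
to [0.4725 0.0681 0.2668] shift cm [0.11 0.32 0.04]
```

Call:
step_arm --increments '[{"x": 0.05,"y": 0.3,"z": 0.03,"wx": 0,"wy": 0,"wz": 0,"gripper": 0},{"x": 0.08,"y": 0.3,"z": 0.03,"wx": 0,"wy": 0,"wz": 0,"gripper": 0},{"x": 0.08,"y": 0.3,"z": 0.03,"wx": 0,"wy": 0,"wz": 0,"gripper": 0},{"x": 0.08,"y": 0.3,"z": 0.03,"wx": 0,"wy": 0,"wz": 0,"gripper": 0}]'

```text
time_s: 5.7
position: [0.4736, 0.0747, 0.4421]
tool_rot: [[0.951, -0.309, 0.0], [-0.309, -0.951, 0.0], [0.0, -0.0, -1.0]]
ft_force: [1.4, 1.6, 0.3]
grip_width: 0.0003
```

Call:
step_arm --increments '[{"x": 0.04,"y": 0.15,"z": 0,"wx": 0,"wy": 0,"wz": 0,"gripper": 0},{"x": 0.04,"y": 0.15,"z": 0,"wx": 0,"wy": 0,"wz": 0,"gripper": 0}]'

```text
time_s: 5.9
position: [0.4734, 0.0716, 0.442]
tool_rot: [[0.951, -0.309, -0.0], [-0.309, -0.951, 0.0], [-0.0, -0.0, -1.0]]
ft_force: [0.4, 3.5, -0.6]
grip_width: 0.0
```

Call:
step_arm --increments '[{"x": 0.04,"y": 0.2,"z": 0,"wx": 0,"wy": 0,"wz": 0,"gripper": 0},{"x": 0.04,"y": 0.2,"z": 0,"wx": 0,"wy": 0,"wz": 0,"gripper": 0}]'

```text
time_s: 6.1
position: [0.473, 0.0692, 0.442]
tool_rot: [[0.952, -0.307, 0.001], [-0.307, -0.952, 0.007], [-0.001, -0.007, -1.0]]
ft_force: [6.7, 24.9, -2.4]
grip_width: -0.0005
```

Call:
step_arm --increments '[{"x": 0.04,"y": 0.15,"z": 0,"wx": 0,"wy": 0,"wz": 0,"gripper": 0},{"x": 0.04,"y": 0.15,"z": 0,"wx": 0,"wy": 0,"wz": 0,"gripper": 0}]'

```text
time_s: 6.3
position: [0.4728, 0.0676, 0.4421]
tool_rot: [[0.952, -0.305, 0.002], [-0.305, -0.952, 0.013], [-0.002, -0.013, -1.0]]
ft_force: [7.7, 38.2, -1.9]
grip_width: 0.0001
```

The collar is at its open stop: the force rose to 38 N. I'll back off and go up.

Call:
step_arm --increments '[{"x": 0,"y": -1.0,"z": 0,"wx": 0,"wy": 0,"wz": 0,"gripper": 0},{"x": 0,"y": -1.0,"z": 0,"wx": 0,"wy": 0,"wz": 0,"gripper": 0},{"x": 0,"y": 0,"z": -3,"wx": 0,"wy": 0,"wz": 0,"gripper": 0},{"x": 0,"y": 0,"z": -3,"wx": 0,"wy": 0,"wz": 0,"gripper": 0},{"x": 0,"y": 0,"z": -3,"wx": 0,"wy": 0,"wz": 0,"gripper": 0},{"x": 0,"y": 0,"z": 0,"wx": 0,"wy": 0,"wz": 0,"gripper": 0}]'

```text
time_s: 6.9
position: [0.4786, 0.0836, 0.5358]
tool_rot: [[0.951, -0.309, 0.007], [-0.309, -0.951, -0.001], [0.007, -0.001, -1.0]]
ft_force: [-0.0, -0.0, -0.2]
grip_width: -0.0002
```

```bash
python3 - <<'E'
from rig import env
from h import *
L=[world([-.08,0,.206],**{**CK,'lid':l}) for l in (.32,.2,.1,.05,0)]
u=L[0].copy();u[2]=.36
plan(env,[u]+L,-18)
d=env.get_image("wrist");i=d["color"].copy()
for p in [tip(0,o,r,.013) for o,r in((0,.191),(0,.123),(.014,.191),(-.014,.191))]+[L[0],world(pol(.0916,210,.208),**CK),world(pol(.0916,150,.208),**CK)]:
    cv2.circle(i,tuple(int(v) for v in proj(d,p)),4,(0,0,255),1)
cv2.imwrite("pics/w3.png",cv2.convertScaleAbs(i,alpha=1.4,beta=15))
E
```

```text
t 6.9 tip [0.4798 0.0834 0.3624] xang -18.0 F [-0.  -0.  -0.2]
wz -0.0
to [0.5745 0.0997 0.36  ] shift cm [ 8.5  -4.48  0.24]
to [0.5745 0.0997 0.2769] shift cm [0.   0.   8.31]
to [0.5649 0.1034 0.2511] shift cm [-1.03 -0.05  2.58]
to [0.5591 0.1056 0.2288] shift cm [-0.62 -0.03  2.23]
to [0.5569 0.1064 0.2175] shift cm [-0.23 -0.01  1.14]
to [0.5554 0.107  0.206 ] shift cm [-0.17 -0.01  1.15]
```

View pics/w3.png

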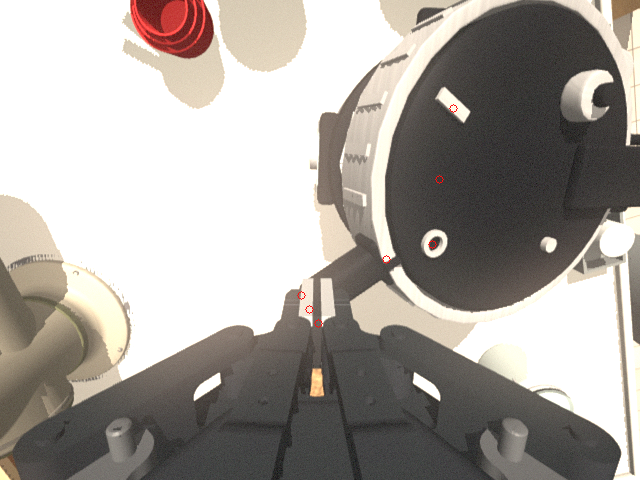

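Picture 6: the handle now lines up with the open ring (434,243), and the lid is still raised at about the estimated 0.32. Next I'll push down at lid_front.

Call:
step_arm --increments '[{"x": 2.12,"y": -1.12,"z": 0,"wx": 0,"wy": 0,"wz": 0,"gripper": 0},{"x": 2.12,"y": -1.12,"z": 0,"wx": 0,"wy": 0,"wz": 0,"gripper": 0},{"x": 2.12,"y": -1.12,"z": 0,"wx": 0,"wy": 0,"wz": 0,"gripper": 0},{"x": 2.12,"y": -1.12,"z": 0,"wx": 0,"wy": 0,"wz": 0,"gripper": 0},{"x": 0,"y": 0,"z": 2,"wx": 0,"wy": 0,"wz": 0,"gripper": 0},{"x": 0,"y": 0,"z": 2,"wx": 0,"wy": 0,"wz": 0,"gripper": 0},{"x": 0,"y": 0,"z": 2,"wx": 0,"wy": 0,"wz": 0,"gripper": 0},{"x": 0,"y": 0,"z": 1.5,"wx": 0,"wy": 0,"wz": 0,"gripper": 0},{"x": 0,"y": 0,"z": 1,"wx": 0,"wy": 0,"wz": 0,"gripper": 0},{"x": -0.2,"y": 0,"z": 0.5,"wx": 0,"wy": 0,"wz": 0,"gripper": 0}]'

```text
time_s: 7.95
position: [0.5717, 0.1006, 0.4407]
tool_rot: [[0.951, -0.309, -0.002], [-0.309, -0.951, -0.0], [-0.002, 0.001, -1.0]]
ft_force: [1.1, -1.4, 0.6]
grip_width: 0.0001
```

Call:
step_arm --increments '[{"x": -0.2,"y": 0,"z": 0.5,"wx": 0,"wy": 0,"wz": 0,"gripper": 0},{"x": -0.2,"y": 0,"z": 0.5,"wx": 0,"wy": 0,"wz": 0,"gripper": 0},{"x": -0.2,"y": 0,"z": 0.5,"wx": 0,"wy": 0,"wz": 0,"gripper": 0},{"x": -0.2,"y": 0,"z": 0.5,"wx": 0,"wy": 0,"wz": 0,"gripper": 0},{"x": -0.15,"y": 0,"z": 0.5,"wx": 0,"wy": 0,"wz": 0,"gripper": 0},{"x": -0.15,"y": 0,"z": 0.5,"wx": 0,"wy": 0,"wz": 0,"gripper": 0},{"x": -0.15,"y": 0,"z": 0.5,"wx": 0,"wy": 0,"wz": 0,"gripper": 0},{"x": -0.1,"y": 0,"z": 0.5,"wx": 0,"wy": 0,"wz": 0,"gripper": 0}]'

```text
time_s: 8.75
position: [0.5585, 0.1049, 0.4017]
tool_rot: [[0.951, -0.309, -0.0], [-0.309, -0.951, 0.0], [-0.0, -0.0, -1.0]]
ft_force: [0.9, 0.5, 1.5]
grip_width: -0.0
```

Call:
step_arm --increments '[{"x": -0.1,"y": 0,"z": 0.4,"wx": 0,"wy": 0,"wz": 0,"gripper": 0},{"x": -0.08,"y": 0,"z": 0.4,"wx": 0,"wy": 0,"wz": 0,"gripper": 0},{"x": -0.08,"y": 0,"z": 0.4,"wx": 0,"wy": 0,"wz": 0,"gripper": 0},{"x": -0.05,"y": 0,"z": 0.3,"wx": 0,"wy": 0,"wz": 0,"gripper": 0},{"x": -0.05,"y": 0,"z": 0.3,"wx": 0,"wy": 0,"wz": 0,"gripper": 0}]'

```text
time_s: 9.25
position: [0.5552, 0.1059, 0.3839]
tool_rot: [[0.951, -0.309, 0.0], [-0.309, -0.951, 0.0], [0.0, -0.0, -1.0]]
ft_force: [1.6, 0.5, 1.4]
grip_width: -0.0004
```

Call:
step_arm --increments '[{"x": 0,"y": 0,"z": 0.15,"wx": 0,"wy": 0,"wz": 0,"gripper": 0},{"x": 0,"y": 0,"z": 0.15,"wx": 0,"wy": 0,"wz": 0,"gripper": 0}]'

```text
time_s: 9.45
position: [0.5551, 0.106, 0.381]
tool_rot: [[0.951, -0.309, -0.001], [-0.309, -0.951, 0.0], [-0.001, 0.0, -1.0]]
ft_force: [-0.8, 0.8, 1.9]
grip_width: -0.0001
```

Call:
step_arm --increments '[{"x": 0,"y": 0,"z": 0.15,"wx": 0,"wy": 0,"wz": 0,"gripper": 0},{"x": 0,"y": 0,"z": 0.1,"wx": 0,"wy": 0,"wz": 0,"gripper": 0}]'

```text
time_s: 9.65
position: [0.5551, 0.106, 0.379]
tool_rot: [[0.951, -0.309, -0.0], [-0.309, -0.951, -0.0], [-0.0, 0.0, -1.0]]
ft_force: [-4.3, 0.6, 9.5]
grip_width: 0.0001
```

Call:
step_arm --increments '[{"x": 0,"y": 0,"z": 0.1,"wx": 0,"wy": 0,"wz": 0,"gripper": 0},{"x": 0,"y": 0,"z": 0,"wx": 0,"wy": 0,"wz": 0,"gripper": 0}]'

```text
time_s: 9.85
position: [0.5549, 0.106, 0.3789]
tool_rot: [[0.951, -0.309, 0.001], [-0.309, -0.951, -0.0], [0.001, -0.0, -1.0]]
ft_force: [-5.1, 1.3, 10.5]
grip_width: 0.0001
```

Call:
step_arm --increments '[{"x": 0,"y": 0,"z": 0.15,"wx": 0,"wy": 0,"wz": 0,"gripper": 0},{"x": 0,"y": 0,"z": 0,"wx": 0,"wy": 0,"wz": 0,"gripper": 0}]'

```text
time_s: 10.05
position: [0.5547, 0.106, 0.3788]
tool_rot: [[0.951, -0.309, 0.003], [-0.309, -0.951, -0.0], [0.003, -0.0, -1.0]]
ft_force: [-9.4, 0.8, 20.1]
grip_width: -0.0001
```

Call:
step_arm --increments '[{"x": 0,"y": 0,"z": -2,"wx": 0,"wy": 0,"wz": 0,"gripper": 0},{"x": 0,"y": 0,"z": -4,"wx": 0,"wy": 0,"wz": 0,"gripper": 0},{"x": 0,"y": 0,"z": -4,"wx": 0,"wy": 0,"wz": -0.138,"gripper": 0},{"x": 0,"y": 0,"z": 0,"wx": 0,"wy": 0,"wz": -0.138,"gripper": 0},{"x": 0,"y": 0,"z": 0,"wx": 0,"wy": 0,"wz": -0.138,"gripper": 0},{"x": 0,"y": 0,"z": 0,"wx": 0,"wy": 0,"wz": -0.138,"gripper": 0},{"x": 0,"y": 0,"z": 0,"wx": 0,"wy": 0,"wz": -0.138,"gripper": 0},{"x": 0,"y": 0,"z": 0,"wx": 0,"wy": 0,"wz": -0.138,"gripper": 0},{"x": 0,"y": 0,"z": 0,"wx": 0,"wy": 0,"wz": 0,"gripper": 0}]'

```text
time_s: 10.95
position: [0.5553, 0.1058, 0.4759]
tool_rot: [[0.87, 0.493, -0.0], [0.493, -0.87, -0.0], [-0.0, 0.0, -1.0]]
ft_force: [-0.4, 1.0, 0.3]
grip_width: -0.0004
```

```bash
python3 - <<'E'
from rig import env
from h import *
a=tip(0,-.06,.170,-.010,lid=0);u=a.copy();u[2]=.305
plan(env,[u,a],29.5)
d=env.get_image("top");i=d["color"].copy();s=env.get_image("scene");j=s["color"].copy()
k={**CK,'lid':0}
for p in [tip(0,0,r,.013,lid=0) for r in(.191,.123)]+[a,world(pol(.0916,210,.208),**k),world(pol(.0916,150,.208),**k)]:
    for q,e in((d,i),(s,j)): cv2.circle(e,tuple(int(v) for v in proj(q,p)),3,(0,0,255),1)
c=np.hstack([cv2.resize(i[130:310,200:370],(400,424)),cv2.resize(j[130:310,290:460],(400,424))])
cv2.imwrite("pics/s4.png",cv2.convertScaleAbs(c,alpha=1.4,beta=15))
E
```

```text
t 10.95 tip [0.5553 0.1058 0.3025] xang 29.5 F [-0.4  1.   0.3]
wz 0.0
to [ 0.4823 -0.0051  0.305 ] shift cm [-11.82   6.05  -0.25]
to [ 0.4823 -0.0051  0.17  ] shift cm [ 0.   0.  13.5]
```

View pics/s4.png

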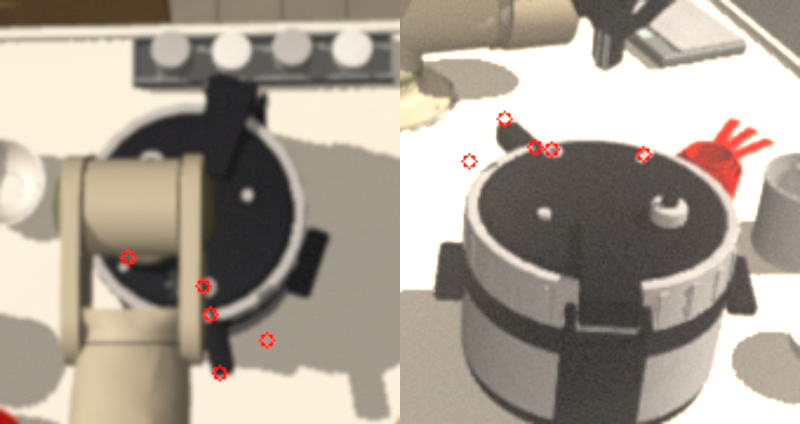

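Picture 7: the lid is level and home, and the handle is at the open mark, matching the model. The spot on its right is clear. Next I'll drop in there and sweep clockwise.

Call:
step_arm --increments '[{"x": -2.95,"y": 1.5,"z": 0,"wx": 0,"wy": 0,"wz": 0,"gripper": 0},{"x": -2.95,"y": 1.5,"z": 0,"wx": 0,"wy": 0,"wz": 0,"gripper": 0},{"x": -2.95,"y": 1.5,"z": 0,"wx": 0,"wy": 0,"wz": 0,"gripper": 0},{"x": -2.95,"y": 1.5,"z": 0,"wx": 0,"wy": 0,"wz": 0,"gripper": 0},{"x": 0,"y": 0,"z": 0,"wx": 0,"wy": 0,"wz": 0,"gripper": 0},{"x": 0,"y": 0,"z": 3.3,"wx": 0,"wy": 0,"wz": 0,"gripper": 0},{"x": 0,"y": 0,"z": 3.3,"wx": 0,"wy": 0,"wz": 0,"gripper": 0},{"x": 0,"y": 0,"z": 3.3,"wx": 0,"wy": 0,"wz": 0,"gripper": 0},{"x": 0,"y": 0,"z": 3.2,"wx": 0,"wy": 0,"wz": 0,"gripper": 0},{"x": 0,"y": 0,"z": 0,"wx": 0,"wy": 0,"wz": 0,"gripper": 0}]'

```text
time_s: 12.05
position: [0.4818, -0.0039, 0.342]
tool_rot: [[0.872, 0.49, -0.007], [0.49, -0.872, 0.002], [-0.005, -0.005, -1.0]]
ft_force: [1.2, -0.5, -0.0]
grip_width: -0.0001
```

Call:
step_arm --increments '[{"x": 0.03,"y": -1.02,"z": 0,"wx": 0,"wy": 0,"wz": 0.06,"gripper": 0},{"x": 0.03,"y": -1.02,"z": 0,"wx": 0,"wy": 0,"wz": 0.06,"gripper": 0},{"x": 0.03,"y": -1.02,"z": 0,"wx": 0,"wy": 0,"wz": 0.06,"gripper": 0},{"x": 0.03,"y": -1.02,"z": 0,"wx": 0,"wy": 0,"wz": 0.06,"gripper": 0},{"x": 0.03,"y": -1.02,"z": 0,"wx": 0,"wy": 0,"wz": 0.06,"gripper": 0},{"x": 0.03,"y": -1.02,"z": 0,"wx": 0,"wy": 0,"wz": 0.06,"gripper": 0}]'

```text
time_s: 12.65
position: [0.4623, 0.0536, 0.3469]
tool_rot: [[0.989, 0.149, 0.002], [0.149, -0.989, -0.001], [0.002, 0.001, -1.0]]
ft_force: [-0.7, -2.8, 0.6]
grip_width: 0.0003
```

Call:
step_arm --increments '[{"x": 0.03,"y": -1.02,"z": 0.03,"wx": 0,"wy": 0,"wz": 0.06,"gripper": 0},{"x": 0.03,"y": -1.02,"z": 0.03,"wx": 0,"wy": 0,"wz": 0.06,"gripper": 0},{"x": 0.03,"y": -1.02,"z": 0.03,"wx": 0,"wy": 0,"wz": 0.06,"gripper": 0},{"x": 0.03,"y": -1.02,"z": 0.03,"wx": 0,"wy": 0,"wz": 0.06,"gripper": 0},{"x": 0.03,"y": -1.02,"z": 0.03,"wx": 0,"wy": 0,"wz": 0.06,"gripper": 0},{"x": 0.03,"y": -1.02,"z": 0,"wx": 0,"wy": 0,"wz": 0.06,"gripper": 0},{"x": 0.03,"y": -1.02,"z": 0,"wx": 0,"wy": 0,"wz": 0.06,"gripper": 0}]'

```text
time_s: 13.35
position: [0.4663, 0.1246, 0.3456]
tool_rot: [[0.964, -0.267, 0.002], [-0.267, -0.964, -0.001], [0.003, -0.0, -1.0]]
ft_force: [-0.4, -2.1, 0.7]
grip_width: 0.0002
```

Call:
step_arm --increments '[{"x": 0.03,"y": -1.02,"z": 0,"wx": 0,"wy": 0,"wz": 0.06,"gripper": 0},{"x": 0.03,"y": -1.02,"z": 0,"wx": 0,"wy": 0,"wz": 0.06,"gripper": 0},{"x": 0.03,"y": -1.02,"z": 0,"wx": 0,"wy": 0,"wz": 0.06,"gripper": 0},{"x": 0.03,"y": -1.02,"z": 0,"wx": 0,"wy": 0,"wz": 0.06,"gripper": 0},{"x": 0.01,"y": -0.51,"z": 0,"wx": 0,"wy": 0,"wz": 0.03,"gripper": 0},{"x": 0.01,"y": -0.51,"z": 0,"wx": 0,"wy": 0,"wz": 0.03,"gripper": 0}]'

```text
time_s: 13.95
position: [0.4868, 0.1711, 0.3455]
tool_rot: [[0.843, -0.538, 0.002], [-0.538, -0.843, -0.0], [0.002, -0.001, -1.0]]
ft_force: [-2.0, -2.6, 1.9]
grip_width: -0.0002
```

```bash
python3 - <<'E'
from rig import env
from h import *
plan(env,[tip(c,-.026,.17,-.008,lid=0) for c in(.95,1.0,1.047)],-30)
E
```

```text
t 13.95 tip [0.4871 0.1711 0.1721] xang -32.6 F [-2.  -2.6  1.9]
wz -0.045
to [0.4933 0.1795 0.172 ] shift cm [ 0.11 -1.04  0.01]
to [0.4985 0.1862 0.172 ] shift cm [ 0.12 -0.84  0.  ]
to [0.5037 0.1923 0.172 ] shift cm [ 0.15 -0.79  0.  ]
```

Still about 0.16 rad to go; smaller steps now.

Call:
step_arm --increments '[{"x": 0.01,"y": -0.51,"z": 0,"wx": 0,"wy": 0,"wz": 0.03,"gripper": 0},{"x": 0.01,"y": -0.51,"z": 0,"wx": 0,"wy": 0,"wz": 0.03,"gripper": 0},{"x": 0.01,"y": -0.51,"z": 0,"wx": 0,"wy": 0,"wz": 0.03,"gripper": 0},{"x": 0.01,"y": -0.34,"z": 0,"wx": 0,"wy": 0,"wz": 0.02,"gripper": 0}]'

```text
time_s: 14.35
position: [0.4977, 0.1862, 0.3453]
tool_rot: [[0.779, -0.627, 0.002], [-0.627, -0.779, 0.0], [0.001, -0.001, -1.0]]
ft_force: [-1.1, -0.8, 2.0]
grip_width: 0.0003
```

Call:
step_arm --increments '[{"x": 0,"y": -0.2,"z": 0,"wx": 0,"wy": 0,"wz": 0.01,"gripper": 0},{"x": 0,"y": -0.2,"z": 0,"wx": 0,"wy": 0,"wz": 0.01,"gripper": 0}]'

```text
time_s: 14.55
position: [0.5001, 0.1888, 0.3443]
tool_rot: [[0.767, -0.642, 0.001], [-0.642, -0.767, -0.0], [0.001, -0.0, -1.0]]
ft_force: [-1.5, -1.5, 2.0]
grip_width: 0.0001
```

Call:
step_arm --increments '[{"x": 0,"y": -0.2,"z": 0,"wx": 0,"wy": 0,"wz": 0.01,"gripper": 0}]'

```text
time_s: 14.65
position: [0.5014, 0.1903, 0.344]
tool_rot: [[0.76, -0.649, 0.0], [-0.649, -0.76, -0.0], [0.0, -0.0, -1.0]]
ft_force: [-1.0, -1.5, -0.0]
grip_width: 0.0
```

Call:
step_arm --increments '[{"x": 0,"y": -0.2,"z": 0,"wx": 0,"wy": 0,"wz": 0.01,"gripper": 0},{"x": 0,"y": -0.2,"z": 0,"wx": 0,"wy": 0,"wz": 0.01,"gripper": 0}]'

```text
time_s: 14.85
position: [0.5036, 0.1929, 0.3436]
tool_rot: [[0.747, -0.665, -0.002], [-0.665, -0.747, -0.002], [-0.0, 0.003, -1.0]]
ft_force: [-8.9, -11.5, 8.0]
grip_width: -0.0001
```

Call:
step_arm --increments '[{"x": 0,"y": -0.2,"z": 0,"wx": 0,"wy": 0,"wz": 0,"gripper": 0}]'

```text
time_s: 14.95
position: [0.5043, 0.1937, 0.3436]
tool_rot: [[0.747, -0.665, -0.006], [-0.665, -0.747, -0.005], [-0.001, 0.008, -1.0]]
ft_force: [-16.4, -19.2, 10.0]
grip_width: 0.0001
```

Call:
step_arm --increments '[{"x": 0,"y": -0.15,"z": 0,"wx": 0,"wy": 0,"wz": 0,"gripper": 0}]'

```text
time_s: 15.05
position: [0.5049, 0.1942, 0.3435]
tool_rot: [[0.747, -0.665, -0.008], [-0.665, -0.747, -0.008], [-0.001, 0.011, -1.0]]
ft_force: [-18.8, -23.9, 14.3]
grip_width: 0.0001
```

Stop reached at about 30 N, with the handle where the model puts the locked mark. I'll back off, go up and clear the view.

Call:
step_arm --increments '[{"x": 0,"y": 0.6,"z": 0,"wx": 0,"wy": 0,"wz": 0,"gripper": 0},{"x": -0.5,"y": 1.2,"z": 0,"wx": 0,"wy": 0,"wz": 0,"gripper": 0},{"x": -0.5,"y": 0.5,"z": 0,"wx": 0,"wy": 0,"wz": 0,"gripper": 0},{"x": 0,"y": 0,"z": -4,"wx": 0,"wy": 0,"wz": 0,"gripper": 0},{"x": 0,"y": 0,"z": -4,"wx": 0,"wy": 0,"wz": 0,"gripper": 0},{"x": 0,"y": 0,"z": -4,"wx": 0,"wy": 0,"wz": 0,"gripper": 0},{"x": 0,"y": 0,"z": -4,"wx": 0,"wy": 0,"wz": 0,"gripper": 0},{"x": -3,"y": 3,"z": 0,"wx": 0,"wy": 0,"wz": 0,"gripper": 0},{"x": -3,"y": 3,"z": 0,"wx": 0,"wy": 0,"wz": 0,"gripper": 0},{"x": -3,"y": 3,"z": 0,"wx": 0,"wy": 0,"wz": 0,"gripper": 0},{"x": 0,"y": 0,"z": 0,"wx": 0,"wy": 0,"wz": 0,"gripper": 0}]'

```text
time_s: 16.15
position: [0.3524, 0.178, 0.5045]
tool_rot: [[0.749, -0.663, 0.001], [-0.663, -0.749, 0.001], [0.0, -0.001, -1.0]]
ft_force: [0.5, 0.0, -0.1]
grip_width: 0.0001
```

```bash
python3 - <<'E'
from rig import env
from h import *
print(env.observe()["time_s"],env.observe()["ft_force"])
d=env.get_image("top");i=d["color"].copy();s=env.get_image("scene");j=s["color"].copy()
k={**CK,'lid':0}
for p in [tip(1.047,0,r,.013,lid=0) for r in(.191,.123)]+[world(pol(.0916,210,.208),**k),world(pol(.0916,150,.208),**k)]:
    for q,e in((d,i),(s,j)): cv2.circle(e,tuple(int(v) for v in proj(q,p)),3,(0,0,255),1)
f=lambda x:cv2.resize(x,(400,424))
c=np.hstack([f(i[130:310,200:370]),f(j[130:310,290:460])])
cv2.imwrite("pics/s5.png",cv2.convertScaleAbs(c,alpha=1.4,beta=15))
cv2.imwrite("pics/top5.png",np.hstack([cv2.resize(cv2.imread("pics/top0.png"),(400,300)),cv2.resize(d["color"],(400,300))]))
E
```

```text
16.15 [ 0.48938044  0.00370566 -0.13866726]
```

View pics/s5.png

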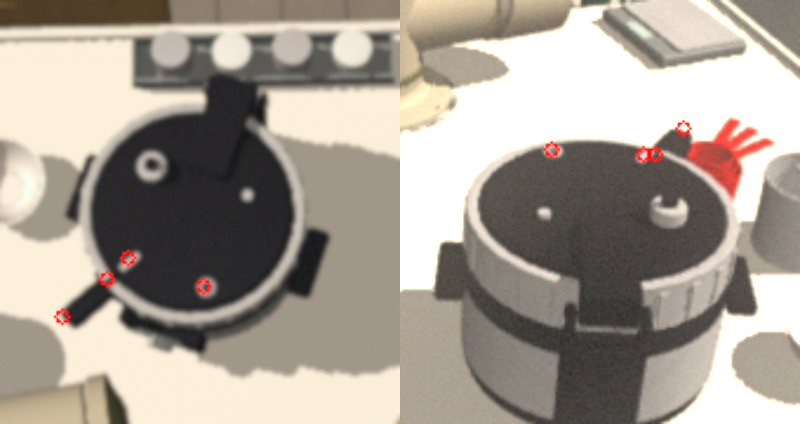

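View pics/top5.png

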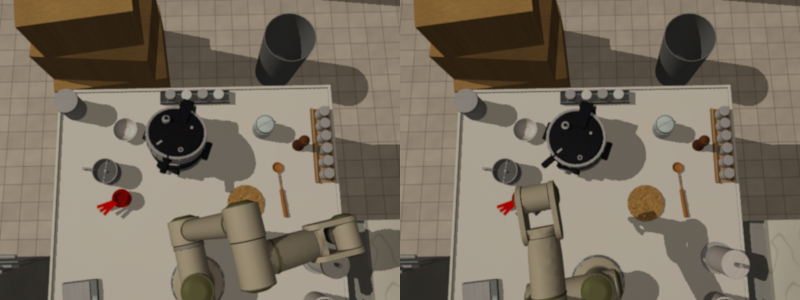

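```bash
python3 - <<'E'
from rig import env
from h import *
d=env.get_image("top");i=d["color"].copy()
k={**CK,'lid':0}
s=8;x0,y0=215,235
c=cv2.resize(i[y0:y0+55,x0:x0+75],None,fx=s,fy=s,interpolation=cv2.INTER_CUBIC)
c=cv2.convertScaleAbs(c,alpha=1.4,beta=15)
for a,col in((1.047,(0,0,255)),(.97,(255,128,0))):
    for top in(.013,-.013):
        pts=[tip(a,o,r,top,lid=0) for r,o in((.123,.014),(.191,.014),(.191,-.014),(.123,-.014))]
        q=np.array([(proj(d,p)-[x0,y0]+.5)*s for p in pts],int);cv2.polylines(c,[q],True,col,1)
cv2.imwrite("pics/s6.png",c)
E
```

```text
(no output)
```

View pics/s6.png

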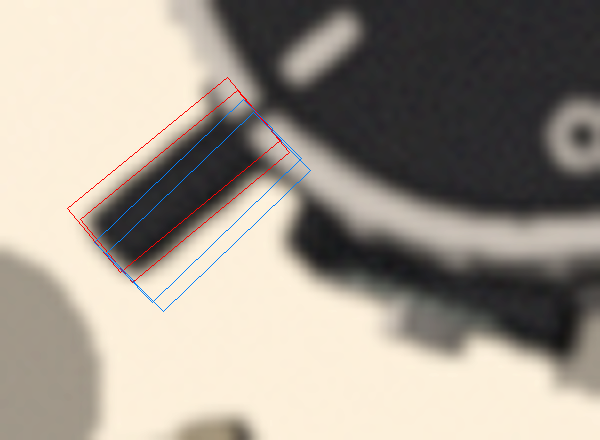

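Picture 10: the handle outline fits the 1.047 box and points straight at the locked bar. Handing in.

```bash
python3 -c "
from rig import env
print(env.observe()['time_s']);print(env.close_job())"
```

```text
16.3
the job is handed in; nothing more can be done
None
```

The pressure cooker is shut and locked, and I handed the job in at 16.3 s of the 53 s allowed.

1. **Collar to the open mark:** I pushed the handle back until it hit its stop, with the force rising to about 38 N. A wrist picture showed the handle lined up with the open ring.
2. **Lid down:** I pressed at lid_front to the hard stop, at about 20 N down with no further travel. The scene picture showed the lid level.
3. **Collar to the locked mark:** I pushed the handle clockwise to its stop, at about 30 N sideways with a 14 N vertical component. I then backed off and raised the arm clear.

**Last checks:** the handle outline in the top picture fits the 1.047 rad position and points at the locked bar. The lid is flat and the arm touches nothing. By eye, the bystanders look unmoved between the first and last top views. In the last top view the arm hides most of the cups; in the last scene crop they look upright.

**Disagreements:** the first move calls were refused for missing keys, and nothing moved. My first collar estimate (0.48 rad) came out about 0.05 low from close by, so I corrected it to 0.53 before pushing. In a coarser crop the locked handle looked slightly short of the mark, but the close-up settled that it was at the mark.

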